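# Lock a terminal bar in its clamp with the blade key

## Robot

A 6-joint arm with a two-finger parallel gripper is mounted at the origin on the work surface. World frame = base frame: x ahead of the robot, y to its left, z up, the work surface at z = 0. Lengths are in m, angles in rad, forces in N, time in s.
With the tool pointing down it reaches from about 0.35 to 0.775 m from the base axis. Payload 5.5 kg.
Tool frame: the origin (TCP) lies at the very end of the fingers, on their centre line; the grasp point (between the pads) lies env.grasp_offset behind it (env.grasp_offset is the distance from the TCP to the grasp point, in m); x points along the fingers, y is the direction in which the jaws open and shut, and the axes are right-handed (so a half turn about x gives the same grasp; the last joint's range is limited). The gripper opens to 85 mm and grips with 20 to 120 N. Pads are 22 mm wide; open, the fingers measure 114 mm over their backs; the gripper's body (76 mm by 85 mm) begins 54 mm behind the grasp point. The pads swing forward as they close: fully open they stand 13 mm farther back than shut.
Start: joints at [-1.286, 0.313, 0.046, 1.304, 0, 1.431], TCP at [0.237, -0.524, 0.231] pointing down, gripper open.
Joint ranges: [-2.76, 2.76], [-0.86, 1.69], [-1.03, 1.26], [-2.2, 2.34], [-1.47, 1.5], [-3.14, 3.14]. Speed limits (rad/s): [2.57, 2.57, 3.14, 3.14, 3.14, 3.14].

## Interface

Orientations are given as a unit quaternion [w, x, y, z].
In Python, from workcell import get_state, viewer, job, env gives the robot as it stands.
- The arm moves only by the tool send_rows, never from a script. Its argument "plan" is a list of rows, each a list of 6 numbers: the shift along the tool's x, y, z in mm, then the turn, a rotation vector about the tool's x, y, z in degrees. A call has exactly 10 rows; each row is the pose to reach, as a shift and turn from the pose commanded when the call began, along the tool's axes at that moment; what a row does not reach only later rows make up. A row lasts 1/8 s, in which the tool goes at most 62.5 mm and 10.7 degrees, less where a joint would pass 70% of its speed; a pose out of reach is approached as far as the arm can. A call with a gripper value outside its range is refused whole. "claw" is the finger opening in mm, from 0 to 85.4, set as the call begins (left out, the last holds). The fingers move at their own pace and stop on an object; "newtons" is the grip in N (left out, the last holds). Time passes only in rows, so rows that repeat a pose let the fingers close, or fill a call up. It gives the time, the measured TCP pose, the force and the opening at its end, in the units of the state.
- get_state(): the state, without advancing time (a new reading comes with each control period).
- viewer.read_camera(name): name is "scene" or "top"; returns a dict with "frame" (420x560x3 uint8, blue, green, red), "mtx" (3x3 intrinsics, pixels), "k1" (the pictures are not rectified: a ray, as slopes to the right and down, at radius r is drawn at 1 + k1 r^2 times it, then the intrinsics apply), "rvec" (rotation vector, rad) and "tvec" (3), from world to camera coordinates, as OpenCV has them. Camera axes: x right, y down, z forward; pixel columns grow to the right and rows downward; lengths in m; the calibration is good to about 2 mm. A picture is of the moment at which its call begins. There is no depth.
- job.hand_in(): hands the job in, once; it reports no verdict.
The state is a dict: "clock": time; "joint_pos": joint angles; "qvel": joint speeds; "tau": joint torques, N m; "tcp_pos": TCP position; "orientation": TCP orientation; "wrist_force": force on the tool from outside, world axes, zero at the start; "ft_torque": the same for the moment, N m; "finger_gap": finger opening in m.
Only numpy, scipy, OpenCV 4.12 (cv2) and the standard library are available. Lean on these libraries where they do the work, as an engineer would, in place of code of your own. Each camera call takes 0.05 s, during which the arm holds its last target.

## Task

One of the two bench clamps is still open: its red nose is not yet over the maroon terminal bar. Take the teal-handled blade key out of its stand, put its blade in the slot of that clamp's brass cam and turn the cam about a quarter turn clockwise (seen from above) until it seats at its stop with the nose over the bar, then put the key back upright in its stand and let go. Turn the cam with the key only, keep the gripper itself off that clamp, and leave the orange socket driver where it stands.

Things in the scene. Friction and masses are not known exactly. Their poses are not given: they have to be found in the camera images.
- blade_key: Teal-handled key, loose, upright, 105 mm tall, 120 g. Origin: centre of the blade's lower edge; z up, x along the blade's width. By height: steel blade 28 x 5 mm (3 thick in the lowest 4) to 30 mm; collar, 40 diameter, to 35; shank; flat handle from 50 to 105 mm, 50 along x, 16 thick along y: grip it across the 16, about 80 mm up. Same after half a turn about z.
- key_stand: The key's stand: fixed grey block, 70 (x) x 60 (y) x 45 mm tall, with a pocket 40 (x) x 16 (y), 37 mm deep, in its top. Origin: centre of its underside. The key hangs by its collar on the top, blade along the stand's x within about 15 degrees, its origin then 15 mm above the stand's. A like stand holds the orange driver.
- cam_slot (a point): Slotted brass cam of the open clamp, 45 mm across, fixed clamp. Origin: on its vertical axis at the slot's floor, 46 mm above the bench, z up. Slot along x, 8 wide, 14 mm deep, open at both ends. A red nose, 16 wide, points to +x, to 64 mm from the axis: roughly along the maroon bar when open, across and over it when locked. The other, like clamp is locked already.
- clamp: The open clamp as a whole: fixed aluminium plate 125 (x) x 170 (y) mm, 12 thick, carrying the cam and the maroon bar, 190 long along y, 30 wide, 36 to 44 mm above the bench at its top, centred at x = 55 mm. Origin on the cam's axis at bench height, z up. Locked, the nose points along its +x.
- cam (a joint): Angle of that cam about its vertical axis (rad): 0 fully open, grows clockwise seen from above, 1.571 at its hard stop (seated, locked). Starts at 0 to 0.3. Friction of about 0.1 N m, no spring: it stays where it is left. The blade has about 6 degrees of play in the slot either way, so the key must turn that much further than the cam.
- socket_driver: Bystander: socket driver with a round orange handle (30 mm diameter, 105 mm tall overall), loose, upright in the other stand. Origin at the centre of its lower end, z up. Not needed.
Things that resemble listed ones, but are neither listed nor needed, are in the scene too. Several things have the shape of the blade_key; the one meant has the colours described above.

How it is judged:
By the outcome, as a careful person would: the job done as asked, in the order asked, and still so for the second after the job is handed in, with the robot touching nothing.
It also fails if it takes over 56 s, if anything falls off the work surface, if the arm or the gripper's body presses on something with over 40 N, if the wrist force passes 120 N, or if a joint passes its speed limit or range.

## Working session

There is one attempt and no reset: what is moved stays moved. The work goes in short steps, Python scripts to look and compute and a tool call to move; the robot and the scene stay as the last step left them, time stands still between calls to the robot, and variables do not carry over. Pictures are saved under pics/ and viewed, and the job is handed in when it is done.

Besides the shell and the picture viewer there is one more tool, called after ">>>" as a command line: name --pt "numbers of a row" for each row, then --argument value for the rest. send_rows: Moves the arm, as the interface text tells. Its arguments: {"type":"object","properties":{"plan":{"type":"array"},"claw":{"type":"number"},"newtons":{"type":"number"}},"required":["plan"]}

```bash
ls; mkdir -p pics; python3 - <<'E'
from workcell import get_state, viewer, job, env
import cv2
print(env.grasp_offset, get_state())
for n in("scene","top"):
    d=viewer.read_camera(n); cv2.imwrite(f"pics/{n}0.png",d["frame"]); print(n,d["mtx"].tolist(),d["k1"],d["rvec"],d["tvec"])
E
```

```text
pics
0.0187 {'clock': 0.0, 'joint_pos': array([-1.28558520e+00,  3.13974595e-01,  4.49575493e-02,  1.30355407e+00,
       -2.18334728e-06,  1.43121232e+00]), 'qvel': array([-0.00043306,  0.00027766, -0.00135102,  0.00040474, -0.00040387,
       -0.00033436]), 'tau': array([ 2.18900468e-04, -4.80626142e+01,  2.98534799e+01,  1.91593630e-02,
        9.49615639e-06,  5.17593392e-06]), 'tcp_pos': array([ 0.23683363, -0.52341028,  0.23041476]), 'orientation': array([-0.14843525, -0.6911702 , -0.14968678,  0.69126304]), 'wrist_force': array([ 0.04504487,  0.12697737, -0.66516758]), 'ft_torque': array([ 0.0122625 ,  0.01242848, -0.03668752]), 'finger_gap': 0.08561041279682309}
scene [[512.6806632532946, 0.0, 276.802383516851], [0.0, 512.6806632532946, 211.70510035804182], [0.0, 0.0, 1.0]] -0.04638486866966701 [ 1.14931811  2.38459333 -0.92855621] [ 0.2983583  -0.26098703  1.65065532]
top [[409.5378890526919, 0.0, 281.0840625163229], [0.0, 409.5378890526919, 213.51980156585813], [0.0, 0.0, 1.0]] 0.023514512712333617 [ 2.15275718 -2.16133544  0.141591  ] [0.02701965 0.54753673 1.12822861]
```

View pics/scene0.png

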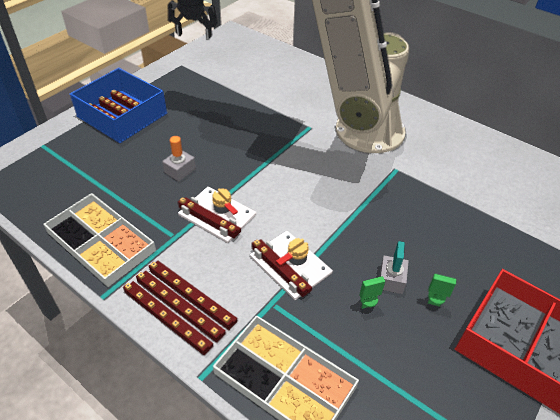

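View pics/top0.png

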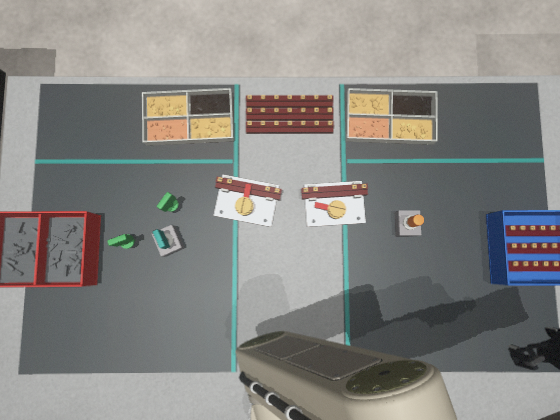

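The top picture shows the open clamp at right (cam ~(337,210), red nose at (321,207) pointing along the bar). The left clamp's nose (247,190) is over its bar, so it is locked. Key candidates are teal (165,239) in a grey stand, and green (168,203) and (122,241), both standing loose. Teal in the stand fits the description. I'll confirm in crops.

```bash
python3 - <<'E'
import cv2,numpy as np
t=cv2.imread("pics/top0.png");s=cv2.imread("pics/scene0.png")
r=lambda im,x,y,w,h,W:cv2.resize(im[y:y+h,x:x+w],(W,W*h//w),interpolation=cv2.INTER_CUBIC)
a=r(t,135,205,60,60,400);b=r(t,295,172,80,80,400);c=r(s,365,230,80,60,400);d=r(s,170,175,100,75,400)
cv2.imwrite("pics/crop0.png",np.vstack([np.hstack([a,b])[:300+100],])) 
cv2.imwrite("pics/crop1.png",np.hstack([c,d]))
E
```

```text
(no output)
```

View pics/crop0.png

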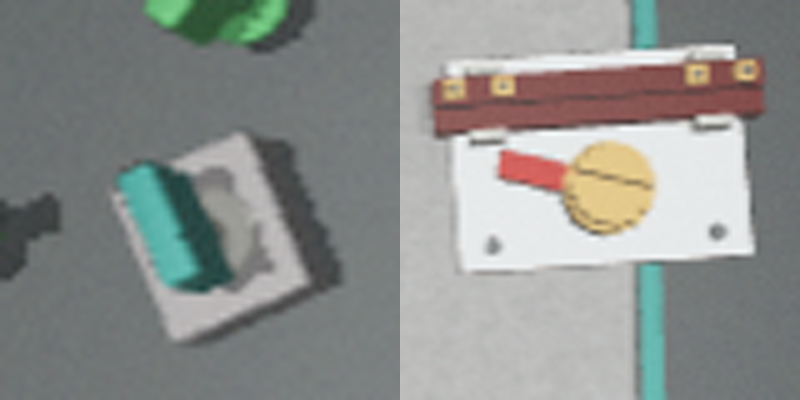

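View pics/crop1.png

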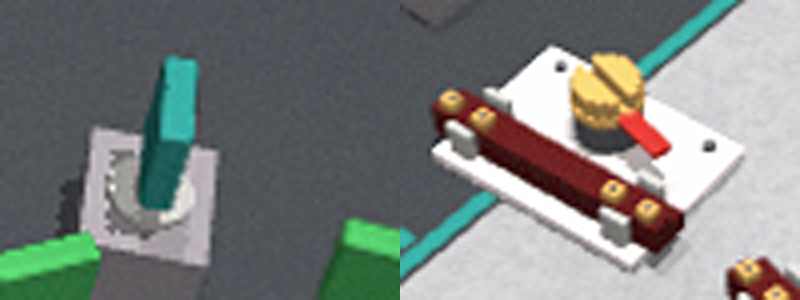

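Confirmed: the teal key is in the grey stand, the right clamp is open, and its slot lies along the nose. Next I fit poses by matching silhouettes in both cameras.

```bash
cat > h.py <<'E'
import cv2,numpy as np
from scipy.optimize import minimize
CAM={}
def cams():
    from workcell import viewer
    return {n:viewer.read_camera(n) for n in("scene","top")}
def proj(c,P):
    P=np.asarray(P,float);R=cv2.Rodrigues(np.asarray(c["rvec"],float))[0]
    q=P@R.T+np.asarray(c["tvec"]).ravel();s=q[:,:2]/q[:,2:]
    s=s*(1+c["k1"]*(s**2).sum(1,keepdims=True));m=c["mtx"]
    return s*[m[0,0],m[1,1]]+[m[0,2],m[1,2]]
def unproj(c,u,z):
    m=c["mtx"];d=(np.array(u,float)-[m[0,2],m[1,2]])/[m[0,0],m[1,1]];s=d.copy()
    for _ in range(20): s=d/(1+c["k1"]*(s**2).sum())
    R=cv2.Rodrigues(np.asarray(c["rvec"],float))[0];t=np.asarray(c["tvec"]).ravel()
    o=-R.T@t;v=R.T@np.array([s[0],s[1],1]);return o+v*(z-o[2])/v[2]
def box(x,y,a,cx,cy,lx,ly,z0,z1):
    c,s=np.cos(a),np.sin(a);P=[]
    for i in(-.5,.5):
        for j in(-.5,.5):
            u,v=cx+i*lx,cy+j*ly
            for z in(z0,z1):P.append([x+c*u-s*v,y+s*u+c*v,z])
    return np.array(P)
def cyl(x,y,r,z0,z1):
    t=np.linspace(0,2*np.pi,48,endpoint=False)
    return np.array([[x+r*np.cos(k),y+r*np.sin(k),z] for z in(z0,z1) for k in t])
SS=8
def sil(c,P,roi):
    x0,y0,w,h=roi;p=(proj(c,P)-[x0,y0]+.5)*SS-.5
    im=np.zeros((h*SS,w*SS),np.uint8)
    hull=cv2.convexHull(p.astype(np.float32))
    cv2.fillConvexPoly(im,np.round(hull*16).astype(np.int32),255,shift=4)
    return cv2.resize(im,(w,h),interpolation=cv2.INTER_AREA)/255.
def hsvmask(fr,lo,hi):
    return cv2.inRange(cv2.cvtColor(fr,cv2.COLOR_BGR2HSV),np.array(lo),np.array(hi))/255.
def fit(f,x0,step):
    x0=np.array(x0,float);S=np.vstack([x0]+[x0+np.eye(len(x0))[i]*step[i] for i in range(len(x0))])
    r=minimize(f,x0,method="Nelder-Mead",options=dict(initial_simplex=S,xatol=1e-5,fatol=1e-3,maxiter=400));return r.x,r.fun
E
python3 - <<'E'
from h import *
import pickle
C=cams();pickle.dump(C,open("c0.pkl","wb"))
t=C["top"]
for n,u,z in(("key",(165,239),.12),("cam",(337,210),.06),("stand",(166,240),.045),("driver",(417,220),.1)): print(n,unproj(t,u,z))
for cn,pts in(("top",[(163,238),(170,242),(340,210),(322,207),(335,188)]),("scene",[(399,250),(397,263),(222,192),(231,208),(395,272)])):
    h=cv2.cvtColor(C[cn]["frame"],cv2.COLOR_BGR2HSV)
    for u,v in pts: print(cn,(u,v),h[v,u])
E
```

```text
key [0.47100741 0.32755344 0.12      ]
cam [ 0.55370967 -0.13064268  0.06      ]
stand [0.47322206 0.34563323 0.045     ]
driver [ 0.52047514 -0.33782138  0.1       ]
top (163, 238) [ 85 114  74]
top (170, 242) [ 30   7 154]
top (340, 210) [ 21  99 227]
top (322, 207) [  2 141 212]
top (335, 188) [  3 101 137]
scene (399, 250) [ 88 169 178]
scene (397, 263) [ 87 178  89]
scene (222, 192) [ 23 128 253]
scene (231, 208) [  1 186 235]
scene (395, 272) [ 20  12 132]
```

```bash
cat > fit0.py <<'E'
from h import *
import pickle
C=pickle.load(open("c0.pkl","rb"))
def run(name,gens,masks,rois,x0,step,which=("scene","top")):
    for ws in (which,)+tuple((w,) for w in which):
        f=lambda p:sum(((sil(C[w],gens(p),rois[w])-masks[w][rois[w][1]:rois[w][1]+rois[w][3],rois[w][0]:rois[w][0]+rois[w][2]])**2).sum() for w in ws)
        x,e=fit(f,x0,step); print(name,ws,np.round(x,4),round(e,2),{w:round(float(f(x)),1) for w in ws})
        if ws==which: best=x
    return best
# key handle
M={w:hsvmask(C[w]["frame"],(78,60,30),(98,255,255)) for w in C}
R={"scene":(375,230,50,55),"top":(140,215,50,50)}
run("key x,y,yaw(world, blade)",lambda p:box(p[0],p[1],p[2],0,0,.05,.016,.065,.120),M,R,[.471,.335,.4],[.01,.01,.3])
# cam brass
M={w:hsvmask(C[w]["frame"],(14,60,90),(32,255,255)) for w in C}
R={"scene":(205,183,32,32),"top":(322,195,32,30)}
run("cam x,y,zlow",lambda p:cyl(p[0],p[1],.0225,p[2],.060),M,R,[.553,-.13,.045],[.01,.01,.005])
# nose dir
M={w:hsvmask(C[w]["frame"],(0,120,140),(8,255,255)) for w in C}
R={"scene":(222,195,20,25),"top":(305,198,26,18)}
for w in C: print(w,M[w][R[w][1]:R[w][1]+R[w][3],R[w][0]:R[w][0]+R[w][2]].sum())
E
python3 fit0.py
```

```text
key x,y,yaw(world, blade) ('scene', 'top') [0.4725 0.3467 0.4348] 40.04 {'scene': 40.0, 'top': 40.0}
key x,y,yaw(world, blade) ('scene',) [0.4709 0.3463 0.4249] 11.3 {'scene': 11.3}
key x,y,yaw(world, blade) ('top',) [0.4732 0.3461 0.5215] 21.66 {'top': 21.7}
cam x,y,zlow ('scene', 'top') [ 0.5567 -0.131   0.0339] 63.26 {'scene': 63.3, 'top': 63.3}
cam x,y,zlow ('scene',) [ 0.5556 -0.1328  0.0329] 37.45 {'scene': 37.4}
cam x,y,zlow ('top',) [ 0.5585 -0.1313  0.0135] 11.86 {'top': 11.9}
scene 75.0
top 60.0
```

```bash
cat > ov.py <<'E'
from h import *
def overlay(c,Ps,roi,k=10):
    x0,y0,w,h=roi;im=cv2.resize(c["frame"][y0:y0+h,x0:x0+w],(w*k,h*k),interpolation=cv2.INTER_NEAREST)
    for P,col in Ps:
        p=(proj(c,P)-[x0,y0]+.5)*k
        cv2.polylines(im,[np.round(cv2.convexHull(p.astype(np.float32))).astype(np.int32)],True,col,1)
    return im
E
python3 - <<'E'
from ov import *
import pickle
C=pickle.load(open("c0.pkl","rb"))
kb=[(box(.4725,.3467,.435,0,0,.05,.016,.065,.12),(0,0,255))]
cb=[(cyl(.5567,-.131,.0225,.06,.06),(0,0,255)),(cyl(.5567,-.131,.0225,.046,.06),(255,0,0))]
cv2.imwrite("pics/ov1.png",np.hstack([overlay(C["scene"],kb,(380,235,36,48)),overlay(C["top"],kb,(147,222,36,48))]))
cv2.imwrite("pics/ov2.png",np.hstack([overlay(C["scene"],cb,(205,180,36,40)),overlay(C["top"],cb,(310,190,44,40))]))
E
```

```text
(no output)
```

View pics/ov1.png

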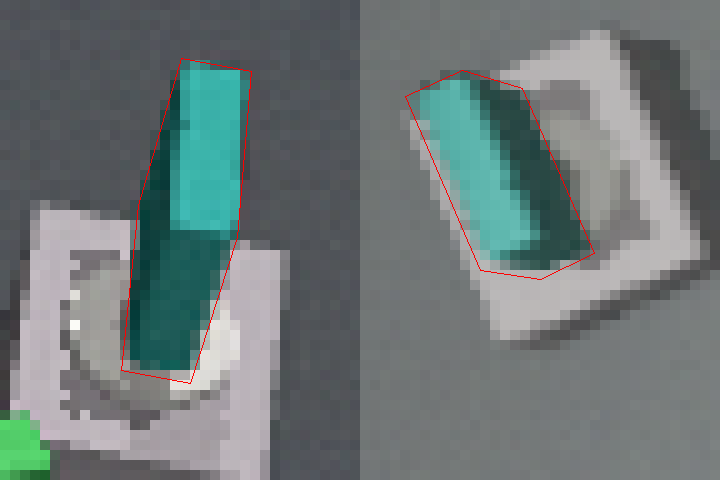

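View pics/ov2.png

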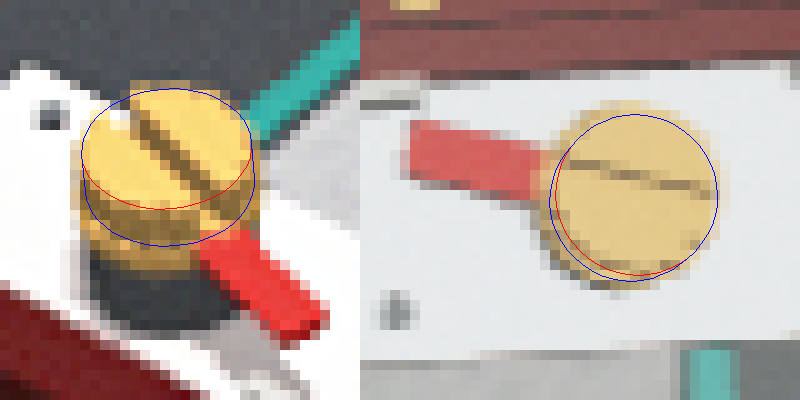

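```bash
cat >> fit0.py <<'E'
for z0,z1 in((.046,.054),(.044,.056)):
  print(z0); run("nose x,y,yaw",lambda p:box(p[0],p[1],p[2],.045,0,.038,.016,z0,z1),M,R,[.557,-.132,1.4],[.005,.005,.2])
# key edges, slot line
t=C["top"];s=C["scene"]
def yaw(c,a,b,z):
    d=unproj(c,b,z)-unproj(c,a,z);return np.arctan2(d[1],d[0])
o=np.array([310,190])-.5
print("slot top",yaw(t,np.array([71,19.5])/1 if 0 else o+np.array([(711-360)/10,19.3]),o+np.array([(572-360)/10,16.3]),.06))
o=np.array([205,180])-.5
print("slot scene",yaw(s,o+[12.8,10.3],o+[21.5,19.5],.06))
o=np.array([147,222])-.5
print("key top",yaw(t,o+[13.0,25.7],o+[6,10.6],.12))
# stand top, plate
from scipy import ndimage
st=((t["frame"].min(2)>125)).astype(np.uint8); 
m=st[215:265,140:190].copy(); 
n,l=cv2.connectedComponents(m); k=np.bincount(l[l>0]).argmax(); r=cv2.minAreaRect(cv2.findNonZero((l==k).astype(np.uint8)));print(r); bp=cv2.boxPoints(r)+[140,215]
print([np.round(unproj(t,p,.045)[:2],4) for p in bp])
pl=((t["frame"].min(2)>205)).astype(np.uint8); m=pl[175:235,295:375].copy(); n,l=cv2.connectedComponents(m); k=np.bincount(l[l>0]).argmax(); q=np.argwhere(l==k)[:,::-1].astype(np.int32);r=cv2.minAreaRect(q);bp=cv2.boxPoints(r)+[295,175];print(r);P=[unproj(t,p,.012)[:2] for p in bp];print(np.round(P,4))
# start jaw yaw
from scipy.spatial.transform import Rotation as Ro
Rm=Ro.from_quat([-0.6911702 , -0.14968678,  0.69126304,-0.14843525]).as_matrix();print(np.round(Rm,3),np.arctan2(Rm[1,1],Rm[0,1]))
E
python3 fit0.py | tail -22
```

```text
top 60.0
0.046
nose x,y,yaw ('scene', 'top') [ 0.5587 -0.1294  1.3249] 41.57 {'scene': 41.6, 'top': 41.6}
nose x,y,yaw ('scene',) [ 0.5589 -0.128   1.2856] 15.1 {'scene': 15.1}
nose x,y,yaw ('top',) [ 0.5582 -0.1318  1.372 ] 19.06 {'top': 19.1}
0.044
nose x,y,yaw ('scene', 'top') [ 0.5591 -0.1298  1.3412] 51.54 {'scene': 51.5, 'top': 51.5}
nose x,y,yaw ('scene',) [ 0.5562 -0.1278  1.2288] 23.97 {'scene': 24.0}
nose x,y,yaw ('top',) [ 0.5586 -0.1318  1.3925] 22.72 {'top': 22.7}
slot top 1.3514077700397151
slot scene 1.3102026151446875
key top 0.4600334649126941
((25.767240524291992, 24.956897735595703), (25.473451614379883, 22.71601676940918), 66.80140686035156)
[array([0.4937, 0.3898]), array([0.5186, 0.3326]), array([0.453 , 0.3028]), array([0.4286, 0.3598])]
((40.09618377685547, 35.54843521118164), (27.3325252532959, 58.1000862121582), 85.76361083984375)
[[ 0.5927 -0.0454]
 [ 0.6047 -0.2142]
 [ 0.5249 -0.2177]
 [ 0.5131 -0.0503]]
[[-0.001  0.412 -0.911]
 [ 0.002 -0.911 -0.412]
 [-1.    -0.002 -0.   ]] -1.1460009779843054
```

```bash
cat > mv.py <<'E'
import sys,numpy as np
from scipy.spatial.transform import Rotation as Ro
from workcell import get_state
s=get_state();q=s["orientation"];R0=Ro.from_quat([q[1],q[2],q[3],q[0]]);p=s["tcp_pos"]
M=R0.as_matrix();yaw=np.degrees(np.arctan2(M[1,1],M[0,1]))
print("t",s["clock"],"tcp",np.round(p*1e3,1),"jawyaw",round(yaw,2),"keyyaw",round(yaw-90,2),"tilt",np.round(M[:,0],3),"gap",round(s["finger_gap"]*1e3,1),"F",np.round(s["wrist_force"],1),"T",np.round(s["ft_torque"],2))
print("q",np.round(s["joint_pos"],2))
a=[float(v) for v in sys.argv[1:]]
for i in range(0,len(a),4):  # x y z (mm) jawyaw(deg)
    x,y,z,w=a[i:i+4];d=M.T@(np.array([x,y,z])-p*1e3)
    c,sn=np.cos(np.radians(w)),np.sin(np.radians(w))
    T=np.array([[0,c,sn],[0,sn,-c],[-1,0,0]])  # columns x=down,y=jaw,z=x×y
    T[:,2]=np.cross(T[:,0],T[:,1]);rv=Ro.from_matrix(M.T@T).as_rotvec(degrees=True)
    print("->",a[i:i+4],"shift",np.round(d,1),"turn",np.round(rv,1))
E
python3 mv.py 540 -150 230 25 472 346.5 220 115.9
```

```text
t 0.2 tcp [ 236.9 -523.6  230.7] jawyaw -65.66 keyyaw -155.66 tilt [-0.     0.001 -1.   ] gap 85.4 F [-0.6 -0.  -0.2] T [-0.02  0.01 -0.07]
q [-1.29  0.31  0.05  1.3  -0.    1.43]
-> [540.0, -150.0, 230.0, 25.0] shift [   1.  -215.5 -430.2] turn [-90.7  -0.1   0. ]
-> [472.0, 346.5, 220.0, 115.9] shift [  11.6 -695.9 -572.8] turn [1.784e+02 1.000e-01 0.000e+00]
```

>>> send_rows --pt "0 -15 -30 -6 0 0" --pt "0 -40 -80 -16 0 0" --pt "0 -67 -133 -26 0 0" --pt "0 -94 -187 -36 0 0" --pt "0 -121 -240 -46 0 0" --pt "0 -148 -294 -57 0 0" --pt "0 -174 -348 -67 0 0" --pt "0 -196 -393 -77 0 0" --pt "0 -209 -420 -86 0 0" --pt "0 -215 -430 -91 0 0" --claw 85

```text
clock: 1.45
tcp_pos: [0.5411, -0.149, 0.2309]
orientation: [0.598, 0.376, 0.599, -0.376]
wrist_force: [-0.2, 0.5, 1.1]
finger_gap: 0.0852
```

```bash
python3 mv.py 472 346.5 200 115.9
```

```text
t 1.45 tcp [ 541.1 -149.   230.9] jawyaw 25.69 keyyaw -64.31 tilt [-0.  0. -1.] gap 85.2 F [-0.2  0.5  1.1] T [-0.01  0.03 -0.01]
q [-0.41  0.29  0.01  1.29  0.    0.71]
-> [472.0, 346.5, 200.0, 115.9] shift [  31.1  152.5 -476.4] turn [-90.2  -0.   -0. ]
```

>>> send_rows --pt "0 8 -25 -5 0 0" --pt "0 25 -78 -15 0 0" --pt "2 43 -134 -25 0 0" --pt "4 62 -192 -35 0 0" --pt "8 81 -252 -46 0 0" --pt "12 100 -312 -57 0 0" --pt "18 118 -370 -68 0 0" --pt "24 136 -425 -78 0 0" --pt "29 148 -463 -87 0 0" --pt "31 152 -476 -90 0 0"

```text
clock: 2.7
tcp_pos: [0.4728, 0.3464, 0.1994]
orientation: [0.689, -0.157, 0.69, 0.157]
wrist_force: [1.0, -0.6, -0.4]
finger_gap: 0.0853
```

```bash
python3 mv.py 472 346.5 76.5 115.9
```

```text
t 2.7 tcp [472.8 346.4 199.4] jawyaw 115.62 keyyaw 25.62 tilt [-0.001 -0.001 -1.   ] gap 85.3 F [ 1.  -0.6 -0.4] T [ 0.06  0.01 -0.05]
q [ 0.5   0.35  0.01  1.24 -0.    0.05]
-> [472.0, 346.5, 76.5, 115.9] shift [122.9   0.4  -0.5] turn [-0.3 -0.1  0. ]
```

>>> send_rows --pt "10 0 0 0 0 0" --pt "25 0 0 0 0 0" --pt "42 0 0 0 0 0" --pt "60 0 0 0 0 0" --pt "78 0 0 0 0 0" --pt "95 0 0 0 0 0" --pt "110 0 0 0 0 0" --pt "119 0 0 0 0 0" --pt "123 0 0 0 0 0" --pt "123 0 0 0 0 0"

```text
clock: 3.95
tcp_pos: [0.4739, 0.3444, 0.0773]
orientation: [0.69, -0.155, 0.69, 0.155]
wrist_force: [-0.0, 0.3, -0.1]
finger_gap: 0.0851
```

```bash
python3 mv.py; python3 - <<'E'
from h import *
C=cams()
r=lambda im,x,y,w,h:cv2.resize(im[y:y+h,x:x+w],(400,400),interpolation=cv2.INTER_CUBIC)
cv2.imwrite("pics/g1.png",np.hstack([r(C["scene"]["frame"],350,200,100,100),r(C["top"]["frame"],115,190,100,100)]))
E
```

```text
t 3.95 tcp [473.9 344.4  77.3] jawyaw 115.33 keyyaw 25.33 tilt [ 0. -0. -1.] gap 85.1 F [-0.   0.3 -0.1] T [0.02 0.04 0.02]
q [ 0.49  0.42 -0.19  0.96 -0.    0.05]
```

View pics/g1.png

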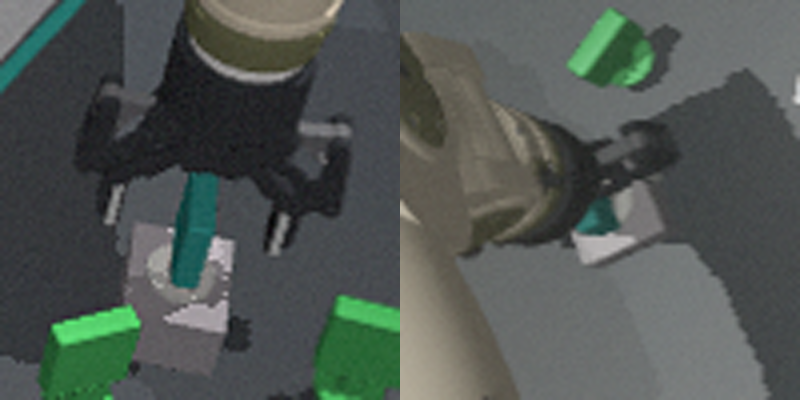

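Key is between the fingers (scene, teal at ~(397,258)); the fingers straddle its flat. Closing.

>>> send_rows --pt "0 0 0 0 0 0" --pt "0 0 0 0 0 0" --pt "0 0 0 0 0 0" --pt "0 0 0 0 0 0" --pt "0 0 0 0 0 0" --pt "0 0 0 0 0 0" --pt "0 0 0 0 0 0" --pt "0 0 0 0 0 0" --pt "0 0 0 0 0 0" --pt "0 0 0 0 0 0" --claw 0 --newtons 70

```text
clock: 5.3
tcp_pos: [0.4739, 0.3445, 0.0774]
orientation: [0.69, -0.155, 0.69, 0.155]
wrist_force: [-0.2, 0.8, 2.8]
finger_gap: 0.0152
```

```bash
for i in 1 2 3; do python3 mv.py 472 346 215 116|head -3; done
```

```text
t 5.3 tcp [473.9 344.5  77.4] jawyaw 115.34 keyyaw 25.34 tilt [ 0.  0. -1.] gap 15.2 F [-0.2  0.8  2.8] T [ 0.1   0.08 -0.01]
q [ 0.49  0.42 -0.19  0.96  0.    0.05]
-> [472.0, 346.0, 215.0, 116.0] shift [-137.6    2.2   -1. ] turn [-0.7  0.  -0. ]
t 5.3 tcp [473.9 344.5  77.4] jawyaw 115.34 keyyaw 25.34 tilt [ 0.  0. -1.] gap 15.2 F [-0.2  0.8  2.8] T [ 0.1   0.08 -0.01]
q [ 0.49  0.42 -0.19  0.96  0.    0.05]
-> [472.0, 346.0, 215.0, 116.0] shift [-137.6    2.2   -1. ] turn [-0.7  0.  -0. ]
t 5.3 tcp [473.9 344.5  77.4] jawyaw 115.34 keyyaw 25.34 tilt [ 0.  0. -1.] gap 15.2 F [-0.2  0.8  2.8] T [ 0.1   0.08 -0.01]
q [ 0.49  0.42 -0.19  0.96  0.    0.05]
-> [472.0, 346.0, 215.0, 116.0] shift [-137.6    2.2   -1. ] turn [-0.7  0.  -0. ]
```

>>> send_rows --pt "-6 0 0 0 0 0" --pt "-18 0 0 0 0 0" --pt "-34 0 0 0 0 0" --pt "-52 0 0 0 0 0" --pt "-70 0 0 0 0 0" --pt "-90 0 0 0 0 0" --pt "-110 0 0 0 0 0" --pt "-127 0 0 0 0 0" --pt "-137 0 0 0 0 0" --pt "-140 0 0 0 0 0"

```text
clock: 6.55
tcp_pos: [0.4741, 0.3446, 0.2183]
orientation: [0.69, -0.155, 0.689, 0.155]
wrist_force: [-0.2, -0.3, -2.4]
finger_gap: 0.0153
```

```bash
python3 mv.py 557 -132 215 166.8
```

```text
t 6.55 tcp [474.1 344.6 218.3] jawyaw 115.34 keyyaw 25.34 tilt [ 0.001  0.001 -1.   ] gap 15.3 F [-0.2 -0.3 -2.4] T [-0.01 -0.04 -0.07]
q [ 0.49  0.34  0.05  1.28 -0.    0.05]
-> [557.0, -132.0, 215.0, 166.8] shift [   3.2 -466.2 -129.1] turn [-51.5   0.1   0. ]
```

>>> send_rows --pt "0 -20 -6 -2 0 0" --pt "0 -68 -19 -8 0 0" --pt "0 -124 -34 -14 0 0" --pt "0 -182 -50 -20 0 0" --pt "0 -240 -66 -26 0 0" --pt "0 -298 -83 -33 0 0" --pt "0 -356 -99 -39 0 0" --pt "0 -410 -114 -45 0 0" --pt "0 -450 -125 -50 0 0" --pt "3 -466 -129 -51.5 0 0"

```text
clock: 7.8
tcp_pos: [0.5566, -0.1347, 0.2136]
orientation: [0.554, -0.439, 0.555, 0.439]
wrist_force: [-0.3, -0.2, -1.6]
finger_gap: 0.015
```

```bash
python3 mv.py 557 -132 125 166.8
```

```text
t 7.8 tcp [ 556.6 -134.7  213.6] jawyaw 166.74 keyyaw 76.74 tilt [-0.001 -0.    -1.   ] gap 15.0 F [-0.3 -0.2 -1.6] T [ 0.04 -0.01 -0.01]
q [-0.38  0.31  0.    1.26 -0.   -1.72]
-> [557.0, -132.0, 125.0, 166.8] shift [88.6  0.2  2.7] turn [-0.1 -0.  -0. ]
```

>>> send_rows --pt "6 0 0 0 0 0" --pt "18 0 1 0 0 0" --pt "33 0 2 0 0 0" --pt "48 0 2.7 0 0 0" --pt "61 0 2.7 0 0 0" --pt "71 0 2.7 0 0 0" --pt "77 0 2.7 0 0 0" --pt "78.5 0 2.7 0 0 0" --pt "78.5 0 2.7 0 0 0" --pt "78.5 0 2.7 0 0 0"

```text
clock: 9.05
tcp_pos: [0.5576, -0.1295, 0.1363]
orientation: [0.554, -0.44, 0.554, 0.439]
wrist_force: [0.5, -0.9, -2.0]
finger_gap: 0.0151
```

```bash
python3 mv.py; python3 - <<'E'
from h import *
import pickle
C=cams();pickle.dump(C,open("c1.pkl","wb"))
r=lambda im,x,y,w,h:cv2.resize(im[y:y+h,x:x+w],(400,400),interpolation=cv2.INTER_CUBIC)
cv2.imwrite("pics/i1.png",np.hstack([r(C["scene"]["frame"],190,150,66,66),r(C["top"]["frame"],300,165,80,80)]))
E
python3 mv.py
```

```text
t 9.05 tcp [ 557.6 -129.5  136.3] jawyaw 166.83 keyyaw 76.83 tilt [ 0.001 -0.    -1.   ] gap 15.1 F [ 0.5 -0.9 -2. ] T [ 0.05 -0.04 -0.  ]
q [-0.37  0.35 -0.14  1.08 -0.   -1.71]
t 9.15 tcp [ 557.5 -129.5  136.2] jawyaw 166.84 keyyaw 76.84 tilt [ 0.001 -0.    -1.   ] gap 15.1 F [ 0.2 -0.4 -2.9] T [-0.    0.04  0.  ]
q [-0.37  0.35 -0.14  1.08 -0.   -1.71]
```

View pics/i1.png

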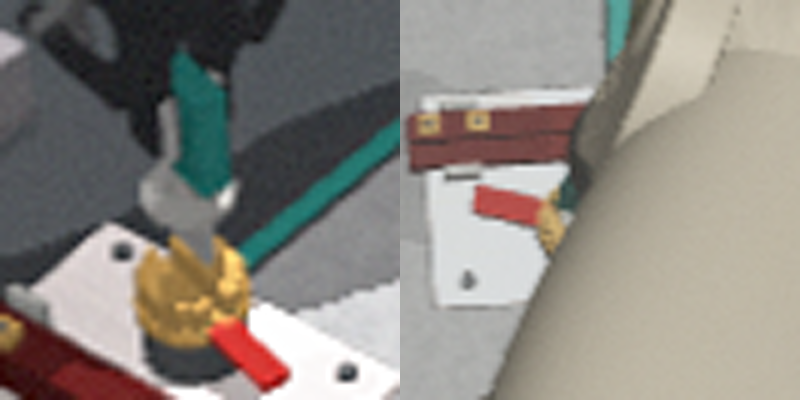

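```bash
python3 - <<'E'
from ov import *
import pickle
C=pickle.load(open("c1.pkl","rb"));c=C["scene"]
def key(x,y,a,z):
    return [(box(x,y,a,0,0,.028,.005,z,z+.03),(0,0,255)),(cyl(x,y,.020,z+.03,z+.035),(255,0,0)),(box(x,y,a,0,0,.05,.016,z+.05,z+.105),(0,255,255))]
roi=(205,155,36,56)
A=overlay(c,key(.5575,-.1295,np.radians(76.8),.0738),roi,10)
B=overlay(c,[(cyl(.5556,-.1328,.0225,.06,.06),(0,0,255)),(cyl(.5567,-.131,.0225,.036,.06),(255,0,0))],roi,10)
cv2.imwrite("pics/ov3.png",np.hstack([A,B]))
E
```

```text
(no output)
```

View pics/ov3.png

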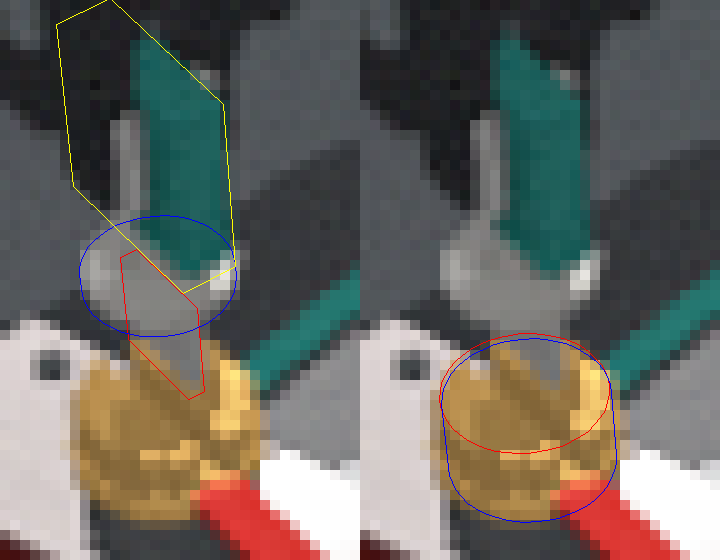

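Scene overlay: blade tip (~(224,193)) lines up above the slot line to within about 1 mm, and key and cam show the same camera bias. Descending gently into the slot.

>>> send_rows --pt "3 0 -1.5 0 0 0" --pt "6 0 -1.5 0 0 0" --pt "9 0 -1.5 0 0 0" --pt "11 0 -1.5 0 0 0" --pt "13 0 -1.5 0 0 0" --pt "15 0 -1.5 0 0 0" --pt "17 0 -1.5 0 0 0" --pt "18 0 -1.5 0 0 0" --pt "18 0 -1.5 0 0 0" --pt "18 0 -1.5 0 0 0"

```text
clock: 10.4
tcp_pos: [0.5571, -0.1308, 0.1182]
orientation: [0.554, -0.44, 0.554, 0.439]
wrist_force: [-1.1, 0.1, 2.8]
finger_gap: 0.0153
```

```bash
python3 mv.py 557 -131 109 166.8
```

```text
t 10.4 tcp [ 557.1 -130.8  118.2] jawyaw 166.84 keyyaw 76.84 tilt [ 0. -0. -1.] gap 15.3 F [-1.1  0.1  2.8] T [ 0.09  0.28 -0.  ]
q [-0.37  0.36 -0.16  1.04 -0.   -1.71]
-> [557.0, -131.0, 109.0, 166.8] shift [ 9.2  0.  -0.2] turn [ 0. -0.  0.]
```

```bash
python3 - <<'E'
from ov import *
import pickle
C=cams();pickle.dump(C,open("c2.pkl","wb"));c=C["scene"]
def key(x,y,a,z):
    return [(box(x,y,a,0,0,.028,.005,z,z+.03),(0,0,255)),(cyl(x,y,.020,z+.03,z+.035),(255,0,0)),(box(x,y,a,0,0,.05,.016,z+.05,z+.105),(0,255,255))]
roi=(205,155,36,56)
cv2.imwrite("pics/ov4.png",np.hstack([overlay(c,key(.5571,-.1308,np.radians(76.8),.1182-.0624),roi,10),overlay(c,[],roi,10)]))
E
python3 mv.py
```

```text
t 10.5 tcp [ 557.1 -130.8  118.2] jawyaw 166.84 keyyaw 76.84 tilt [ 0.001 -0.    -1.   ] gap 15.5 F [-1.8  0.8  4.2] T [ 0.09  0.28 -0.04]
q [-0.37  0.36 -0.16  1.04 -0.   -1.71]
```

View pics/ov4.png

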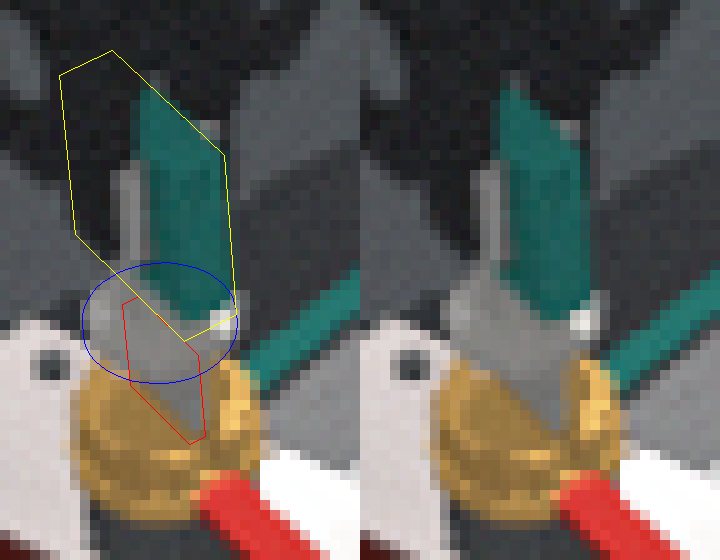

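The blade entered about 4 mm, and Fx/Ty show a light touch on the +x slot wall, about where the 3→5 mm thickness step reaches the edge. Nudging to −x.

>>> send_rows --pt "-1 0.5 0 0 0 0" --pt "-1 1 0 0 0 0" --pt "-1 1 0 0 0 0" --pt "-1 1.5 0 0 0 0" --pt "-1 1.5 0 0 0 0" --pt "-1 1.5 0 0 0 0" --pt "0 1.5 0 0 0 0" --pt "0 1.5 0 0 0 0" --pt "0 1.5 0 0 0 0" --pt "0 1.5 0 0 0 0"

```text
clock: 11.75
tcp_pos: [0.5565, -0.1308, 0.1183]
orientation: [0.554, -0.44, 0.554, 0.439]
wrist_force: [4.4, -1.5, -0.7]
finger_gap: 0.0153
```

```bash
python3 mv.py
```

```text
t 11.75 tcp [ 556.5 -130.8  118.3] jawyaw 166.84 keyyaw 76.84 tilt [ 0.002 -0.001 -1.   ] gap 15.3 F [ 4.4 -1.5 -0.7] T [-0.24 -1.42  0.03]
q [-0.37  0.36 -0.17  1.04  0.   -1.71]
```

```bash
python3 - <<'E'
from ov import *
import pickle
C=cams();pickle.dump(C,open("c3.pkl","wb"));c=C["scene"];c0=pickle.load(open("c0.pkl","rb"))["scene"]
roi=(203,165,40,46)
f=lambda c:cv2.resize(c["frame"][165:211,203:243],(400,460),interpolation=cv2.INTER_CUBIC)
cv2.imwrite("pics/ov5.png",np.hstack([f(c),f(c0)]))
E
python3 mv.py
```

```text
t 11.85 tcp [ 556.5 -130.8  118.3] jawyaw 166.84 keyyaw 76.84 tilt [ 0.002 -0.001 -1.   ] gap 15.3 F [ 5.7 -1.1  0.1] T [-0.35 -1.44  0.02]
q [-0.37  0.36 -0.17  1.04  0.   -1.71]
```

View pics/ov5.png

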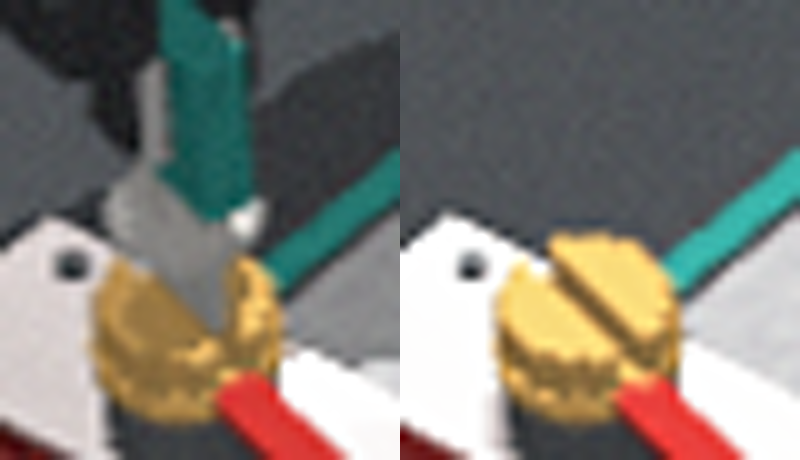

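>>> send_rows --pt "0 -0.5 0 0 0 0" --pt "0 -1 0 0 0 0" --pt "0 -1 0 0 0 0" --pt "0.5 -1 0 0 0 0" --pt "1 -1 0 0 0 0" --pt "1.5 -1 0 0 0 0" --pt "2 -1 0 0 0 0" --pt "2.5 -1 0 0 0 0" --pt "2.5 -1 0 0 0 0" --pt "2.5 -1 0 0 0 0"

```text
clock: 13.1
tcp_pos: [0.5569, -0.1309, 0.1178]
orientation: [0.554, -0.44, 0.554, 0.439]
wrist_force: [0.1, 1.2, 15.8]
finger_gap: 0.0151
```

```bash
python3 mv.py
```

```text
t 13.1 tcp [ 556.9 -130.9  117.8] jawyaw 166.83 keyyaw 76.83 tilt [ 0.002 -0.001 -1.   ] gap 15.1 F [ 0.1  1.2 15.8] T [0.07 0.1  0.04]
q [-0.37  0.36 -0.17  1.04 -0.   -1.71]
```

The thin tip is in, but the thick shoulder sits on the −x slot edge, so the slot centre is about 2.3 mm further +x. The top camera agreed with that (0.5585). Shifting and descending.

>>> send_rows --pt "-3 0 0 0 0 0" --pt "-3 -1 0 0 0 0" --pt "-3 -2 0 0 0 0" --pt "-3 -2.3 0 0 0 0" --pt "-2 -2.3 0 0 0 0" --pt "-1 -2.3 0 0 0 0" --pt "0 -2.3 0 0 0 0" --pt "1 -2.3 0 0 0 0" --pt "2 -2.3 0 0 0 0" --pt "2 -2.3 0 0 0 0"

```text
clock: 14.35
tcp_pos: [0.558, -0.1309, 0.1123]
orientation: [0.554, -0.439, 0.554, 0.44]
wrist_force: [2.1, -0.7, -0.8]
finger_gap: 0.0154
```

```bash
python3 mv.py
```

```text
t 14.35 tcp [ 558.  -130.9  112.3] jawyaw 166.84 keyyaw 76.84 tilt [-0.002  0.001 -1.   ] gap 15.4 F [ 2.1 -0.7 -0.8] T [-0.09 -0.56  0.07]
q [-0.37  0.37 -0.17  1.03 -0.   -1.71]
```

>>> send_rows --pt "0 -0.6 0 0 0 0" --pt "0 -1.2 0 0 0 0" --pt "0 -1.2 0 0 0 0" --pt "1 -1.2 0 0 0 0" --pt "1.7 -1.2 0 0 0 0" --pt "2.4 -1.2 0 0 0 0" --pt "2.4 -1.2 0 0 0 0" --pt "2.4 -1.2 0 0 0 0" --pt "2.4 -1.2 0 0 0 0" --pt "2.4 -1.2 0 0 0 0"

```text
clock: 15.6
tcp_pos: [0.5599, -0.1315, 0.1109]
orientation: [0.554, -0.439, 0.554, 0.439]
wrist_force: [-0.4, -0.2, -1.5]
finger_gap: 0.0153
```

```bash
python3 mv.py
```

```text
t 15.6 tcp [ 559.9 -131.5  110.9] jawyaw 166.84 keyyaw 76.84 tilt [ 0. -0. -1.] gap 15.3 F [-0.4 -0.2 -1.5] T [0.05 0.   0.03]
q [-0.37  0.38 -0.17  1.03 -0.   -1.71]
```

Free in the slot at about 11 mm depth with zero wrench. Start turning clockwise.

>>> send_rows --pt "0 0 0 3 0 0" --pt "0 0 0 7 0 0" --pt "0 0 0 11 0 0" --pt "0 0 0 15 0 0" --pt "0 0 0 19 0 0" --pt "0 0 0 23 0 0" --pt "0 0 0 27 0 0" --pt "0 0 0 30 0 0" --pt "0 0 0 30 0 0" --pt "0 0 0 30 0 0"

```text
clock: 16.85
tcp_pos: [0.5594, -0.1313, 0.1108]
orientation: [0.649, -0.281, 0.649, 0.282]
wrist_force: [-2.7, -0.2, -0.5]
finger_gap: 0.0152
```

```bash
python3 mv.py
```

```text
t 16.85 tcp [ 559.4 -131.3  110.8] jawyaw 136.89 keyyaw 46.89 tilt [-0.001  0.    -1.   ] gap 15.2 F [-2.7 -0.2 -0.5] T [0.19 0.49 0.11]
q [-0.37  0.38 -0.17  1.03 -0.   -1.19]
```

>>> send_rows --pt "0 0.4 0 3 0 0" --pt "0 0.4 0 7 0 0" --pt "0 0.4 0 11 0 0" --pt "0 0.4 0 15 0 0" --pt "0 0.4 0 19 0 0" --pt "0 0.4 0 23 0 0" --pt "0 0.4 0 27 0 0" --pt "0 0.4 0 30 0 0" --pt "0 0.4 0 30 0 0" --pt "0 0.4 0 30 0 0"

```text
clock: 18.1
tcp_pos: [0.5594, -0.1312, 0.1108]
orientation: [0.699, -0.104, 0.7, 0.104]
wrist_force: [-2.8, -0.3, -0.3]
finger_gap: 0.015
```

```bash
python3 mv.py
```

```text
t 18.1 tcp [ 559.4 -131.2  110.8] jawyaw 106.9 keyyaw 16.9 tilt [-0. -0. -1.] gap 15.0 F [-2.8 -0.3 -0.3] T [0.1  0.49 0.02]
q [-0.37  0.37 -0.17  1.03 -0.   -0.66]
```

```bash
python3 - <<'E'
from h import *
import pickle
C=cams();pickle.dump(C,open("c4.pkl","wb"))
r=lambda im,x,y,w,h:cv2.resize(im[y:y+h,x:x+w],(400,400),interpolation=cv2.INTER_CUBIC)
cv2.imwrite("pics/t1.png",np.hstack([r(C["scene"]["frame"],180,160,70,70),r(C["top"]["frame"],295,165,80,80)]))
E
python3 mv.py
```

```text
t 18.2 tcp [ 559.3 -131.1  110.8] jawyaw 106.88 keyyaw 16.88 tilt [-0.  0. -1.] gap 15.5 F [-2.8 -0.7 -0. ] T [0.07 0.6  0.1 ]
q [-0.37  0.37 -0.17  1.03 -0.   -0.66]
```

View pics/t1.png

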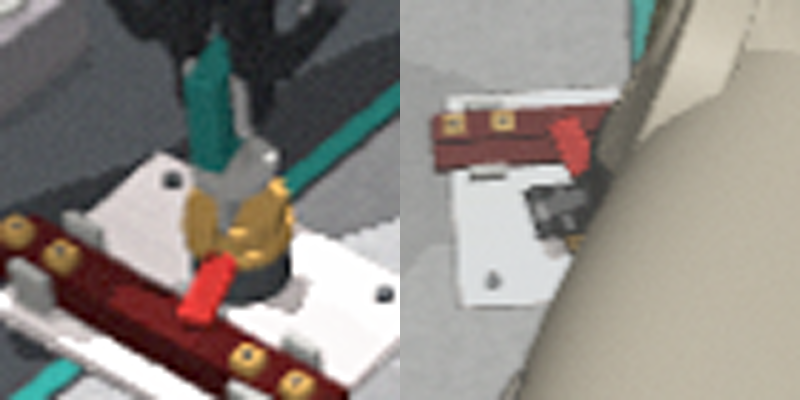

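Scene shows the nose (~(217,210)) now coming over the bar, about 20° to go.

>>> send_rows --pt "0 0 -0.4 3 0 0" --pt "0 0 -0.4 6 0 0" --pt "0 0 -0.4 9 0 0" --pt "0 0 -0.4 12 0 0" --pt "0 0 -0.4 15 0 0" --pt "0 0 -0.4 17 0 0" --pt "0 0 -0.4 19 0 0" --pt "0 0 -0.4 20 0 0" --pt "0 0 -0.4 20 0 0" --pt "0 0 -0.4 20 0 0"

```text
clock: 19.45
tcp_pos: [0.5591, -0.1311, 0.1108]
orientation: [0.707, 0.019, 0.707, -0.019]
wrist_force: [-1.9, 0.9, -0.7]
finger_gap: 0.0153
```

```bash
python3 mv.py
```

```text
t 19.45 tcp [ 559.1 -131.1  110.8] jawyaw 86.86 keyyaw -3.14 tilt [-0.  0. -1.] gap 15.3 F [-1.9  0.9 -0.7] T [0.43 0.38 0.07]
q [-0.37  0.37 -0.17  1.03  0.   -0.32]
```

>>> send_rows --pt "0 0 0 1 0 0" --pt "0 0 0 2 0 0" --pt "0 0 0 3 0 0" --pt "0 0 0 4 0 0" --pt "0 0 0 4 0 0" --pt "0 0 0 4 0 0" --pt "0 0 0 4 0 0" --pt "0 0 0 4 0 0" --pt "0 0 0 4 0 0" --pt "0 0 0 4 0 0"

```text
clock: 20.7
tcp_pos: [0.5591, -0.1312, 0.1109]
orientation: [0.706, 0.044, 0.706, -0.044]
wrist_force: [-1.3, 2.2, 0.3]
finger_gap: 0.0151
```

```bash
python3 mv.py
```

```text
t 20.7 tcp [ 559.1 -131.2  110.9] jawyaw 82.84 keyyaw -7.16 tilt [-0.  0. -1.] gap 15.1 F [-1.3  2.2  0.3] T [0.79 0.56 0.74]
q [-0.37  0.37 -0.17  1.03  0.   -0.25]
```

Tz jumped to 0.74 N m, so the stop is reached. Verify visually, then unload and lift.

```bash
python3 - <<'E'
from h import *
import pickle
C=cams()
r=lambda im,x,y,w,h:cv2.resize(im[y:y+h,x:x+w],(400,400),interpolation=cv2.INTER_CUBIC)
cv2.imwrite("pics/t2.png",np.hstack([r(C["scene"]["frame"],180,160,70,70),r(C["top"]["frame"],295,165,80,80)]))
E
python3 mv.py
```

```text
t 20.8 tcp [ 559.1 -131.2  110.8] jawyaw 82.84 keyyaw -7.16 tilt [-0.  0. -1.] gap 14.8 F [-2.5  2.8 -1. ] T [0.81 0.59 0.66]
q [-0.37  0.37 -0.17  1.03  0.   -0.25]
```

View pics/t2.png

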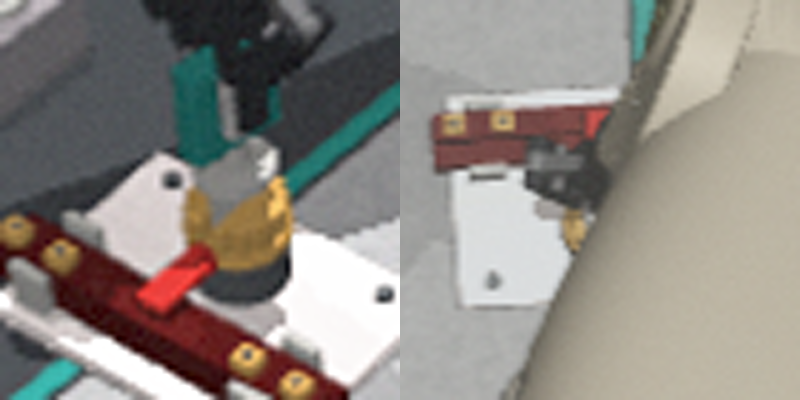

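>>> send_rows --pt "0 0.3 0 -2 0 0" --pt "0 0.4 0 -4 0 0" --pt "0 0.4 0 -6 0 0" --pt "0 0.4 0 -7 0 0" --pt "0 0.4 0 -7 0 0" --pt "0 0.4 0 -7 0 0" --pt "-2 0.4 0 -7 0 0" --pt "-5 0.4 0 -7 0 0" --pt "-8 0.4 0 -7 0 0" --pt "-12 0.4 0 -7 0 0"

```text
clock: 22.05
tcp_pos: [0.5593, -0.1309, 0.1232]
orientation: [0.707, 0.001, 0.707, -0.001]
wrist_force: [0.2, 0.2, -2.2]
finger_gap: 0.0153
```

```bash
python3 mv.py 559 -131 219 95
```

```text
t 22.05 tcp [ 559.3 -130.9  123.2] jawyaw 89.84 keyyaw -0.16 tilt [ 0. -0. -1.] gap 15.3 F [ 0.2  0.2 -2.2] T [0.01 0.   0.02]
q [-0.37  0.37 -0.15  1.05 -0.   -0.37]
-> [559.0, -131.0, 219.0, 95.0] shift [-95.8  -0.1  -0.2] turn [-5.2  0.   0. ]
```

Came out without drag. Lift.

>>> send_rows --pt "-6 0 0 0 0 0" --pt "-16 0 0 0 0 0" --pt "-28 0 0 0 0 0" --pt "-42 0 0 0 0 0" --pt "-56 0 0 0 0 0" --pt "-70 0 0 0 0 0" --pt "-82 0 0 0 0 0" --pt "-91 0 0 0 0 0" --pt "-95 0 0 0 0 0" --pt "-95 0 0 0 0 0"

```text
clock: 23.3
tcp_pos: [0.5593, -0.1309, 0.218]
orientation: [0.707, 0.001, 0.707, -0.001]
wrist_force: [-0.2, -0.5, -1.8]
finger_gap: 0.0152
```

```bash
python3 mv.py 474 344.5 215 115.3
```

```text
t 23.3 tcp [ 559.3 -130.9  218. ] jawyaw 89.84 keyyaw -0.16 tilt [ 0. -0. -1.] gap 15.2 F [-0.2 -0.5 -1.8] T [0.03 0.02 0.02]
q [-0.37  0.32  0.02  1.27 -0.   -0.37]
-> [474.0, 344.5, 215.0, 115.3] shift [  2.9 475.2 -86.6] turn [-25.5   0.    0. ]
```

>>> send_rows --pt "0 20 -4 -1 0 0" --pt "0 68 -12 -4 0 0" --pt "0 126 -23 -7 0 0" --pt "0 184 -34 -10 0 0" --pt "0 242 -44 -13 0 0" --pt "0 300 -55 -16 0 0" --pt "0 358 -65 -19 0 0" --pt "0 416 -76 -22 0 0" --pt "0 458 -83 -24.5 0 0" --pt "3 475 -86.5 -25.5 0 0"

```text
clock: 24.55
tcp_pos: [0.4722, 0.3471, 0.2144]
orientation: [0.689, -0.157, 0.69, 0.157]
wrist_force: [-0.8, -1.1, -0.9]
finger_gap: 0.0151
```

```bash
python3 - <<'E'
from h import *
import pickle
C=cams();pickle.dump(C,open("c5.pkl","wb"))
r=lambda im,x,y,w,h:cv2.resize(im[y:y+h,x:x+w],(400,400),interpolation=cv2.INTER_CUBIC)
cv2.imwrite("pics/v1.png",np.hstack([r(C["scene"]["frame"],340,190,110,110),r(C["top"]["frame"],295,165,80,80)]))
E
python3 mv.py 474 344.5 110 115.3
```

```text
t 24.65 tcp [472.4 345.9 213.8] jawyaw 115.53 keyyaw 25.53 tilt [-0.002 -0.001 -1.   ] gap 15.0 F [-1.   0.3 -2.5] T [-0.01 -0.01  0.02]
q [0.49 0.34 0.04 1.27 0.   0.05]
-> [474.0, 344.5, 110.0, 115.3] shift [103.8  -1.9   1. ] turn [ 0.2 -0.1  0. ]
```

View pics/v1.png

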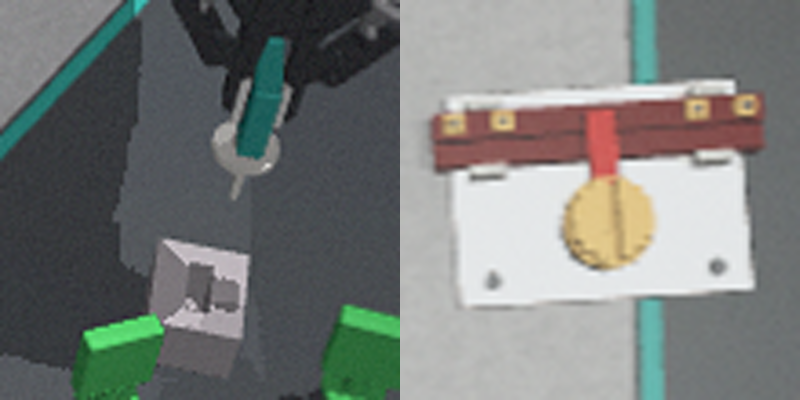

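Top view: nose squarely over the bar and perpendicular to it (cam locked). Key hangs above the empty pocket. Descending to the original pose.

>>> send_rows --pt "10 0 0 0 0 0" --pt "28 0 0 0 0 0" --pt "48 0 0 0 0 0" --pt "66 0 0 0 0 0" --pt "80 0 0 0 0 0" --pt "90 0 0 0 0 0" --pt "96 0 0 0 0 0" --pt "100 0 0 0 0 0" --pt "100 0 0 0 0 0" --pt "100 0 0 0 0 0"

```text
clock: 25.9
tcp_pos: [0.4743, 0.3446, 0.1153]
orientation: [0.69, -0.155, 0.69, 0.155]
wrist_force: [-1.2, -0.0, -1.8]
finger_gap: 0.015
```

```bash
python3 mv.py 474 344.5 77.4 115.3
```

```text
t 25.9 tcp [474.3 344.6 115.3] jawyaw 115.35 keyyaw 25.35 tilt [ 0.001  0.    -1.   ] gap 15.0 F [-1.2 -0.  -1.8] T [0.04 0.01 0.01]
q [ 0.49  0.39 -0.13  1.05 -0.    0.05]
-> [474.0, 344.5, 77.4, 115.3] shift [37.9  0.1 -0.3] turn [0. 0. 0.]
```

>>> send_rows --pt "4 0 0 0 0 0" --pt "10 0 0 0 0 0" --pt "16 0 0 0 0 0" --pt "22 0 0 0 0 0" --pt "28 0 0 0 0 0" --pt "32 0 0 0 0 0" --pt "35 0 0 0 0 0" --pt "37 0 0 0 0 0" --pt "37.5 0 0 0 0 0" --pt "37.5 0 0 0 0 0"

```text
clock: 27.15
tcp_pos: [0.4742, 0.3444, 0.0775]
orientation: [0.69, -0.155, 0.69, 0.155]
wrist_force: [-0.0, 0.8, -1.4]
finger_gap: 0.0154
```

```bash
python3 mv.py; python3 - <<'E'
from h import *
C=cams()
r=lambda im,x,y,w,h:cv2.resize(im[y:y+h,x:x+w],(400,400),interpolation=cv2.INTER_CUBIC)
cv2.imwrite("pics/v2.png",r(C["scene"]["frame"],350,210,90,90))
E
```

```text
t 27.15 tcp [474.2 344.4  77.5] jawyaw 115.34 keyyaw 25.34 tilt [ 0.  0. -1.] gap 15.4 F [-0.   0.8 -1.4] T [-0.01  0.02 -0.03]
q [ 0.49  0.42 -0.19  0.96 -0.    0.05]
```

View pics/v2.png

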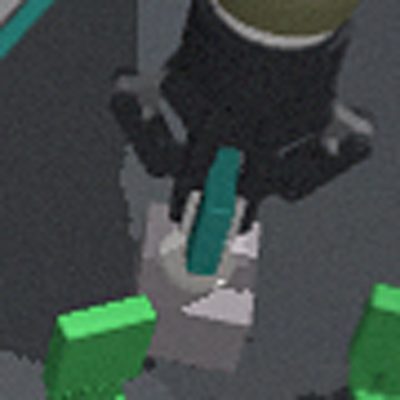

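Blade is in the pocket with the collar nearly on top, but the weight is still on the gripper. Lower slightly until it bears.

>>> send_rows --pt "0.4 0 0 0 0 0" --pt "0.8 0 0 0 0 0" --pt "1 0 0 0 0 0" --pt "1 0 0 0 0 0" --pt "1 0 0 0 0 0" --pt "1 0 0 0 0 0" --pt "1 0 0 0 0 0" --pt "1 0 0 0 0 0" --pt "1 0 0 0 0 0" --pt "1 0 0 0 0 0"

```text
clock: 28.5
tcp_pos: [0.4743, 0.3444, 0.0774]
orientation: [0.69, -0.155, 0.69, 0.155]
wrist_force: [-2.1, -0.4, 5.3]
finger_gap: 0.0149
```

```bash
python3 mv.py
```

```text
t 28.5 tcp [474.3 344.4  77.4] jawyaw 115.34 keyyaw 25.34 tilt [ 0.001  0.    -1.   ] gap 14.9 F [-2.1 -0.4  5.3] T [-0.27  0.5  -0.03]
q [ 0.49  0.42 -0.19  0.96 -0.    0.05]
```

Bearing on the stand (Fz +5). Release.

>>> send_rows --pt "-0.6 0 0 0 0 0" --pt "-0.6 0 0 0 0 0" --pt "-0.6 0 0 0 0 0" --pt "-0.6 0 0 0 0 0" --pt "-0.6 0 0 0 0 0" --pt "-0.6 0 0 0 0 0" --pt "-0.6 0 0 0 0 0" --pt "-0.6 0 0 0 0 0" --pt "-0.6 0 0 0 0 0" --pt "-0.6 0 0 0 0 0" --claw 85

```text
clock: 29.75
tcp_pos: [0.4741, 0.3443, 0.077]
orientation: [0.69, -0.155, 0.69, 0.155]
wrist_force: [0.4, 1.4, 0.5]
finger_gap: 0.0845
```

>>> send_rows --pt "-4 0 0 0 0 0" --pt "-12 0 0 0 0 0" --pt "-24 0 0 0 0 0" --pt "-40 0 0 0 0 0" --pt "-60 0 0 0 0 0" --pt "-82 0 0 0 0 0" --pt "-104 0 0 0 0 0" --pt "-124 0 0 0 0 0" --pt "-137 0 0 0 0 0" --pt "-140 0 0 0 0 0"

```text
clock: 31.0
tcp_pos: [0.4746, 0.3446, 0.2184]
orientation: [0.691, -0.155, 0.689, 0.155]
wrist_force: [-0.3, -0.2, -0.3]
finger_gap: 0.0852
```

```bash
python3 mv.py 620 100 230 115.3; python3 - <<'E'
from h import *
C=cams()
r=lambda im,x,y,w,h:cv2.resize(im[y:y+h,x:x+w],(400,400),interpolation=cv2.INTER_CUBIC)
cv2.imwrite("pics/v3.png",np.hstack([r(C["scene"]["frame"],350,210,90,90),r(C["scene"]["frame"],150,130,120,120)]))
E
```

```text
t 31.0 tcp [474.6 344.6 218.4] jawyaw 115.34 keyyaw 25.34 tilt [ 0.002  0.001 -1.   ] gap 85.2 F [-0.3 -0.2 -0.3] T [ 0.08 -0.02 -0.01]
q [ 0.49  0.34  0.05  1.28 -0.    0.05]
-> [620.0, 100.0, 230.0, 115.3] shift [ -11.6 -283.3   26.8] turn [ 0.   0.1 -0. ]
```

View pics/v3.png

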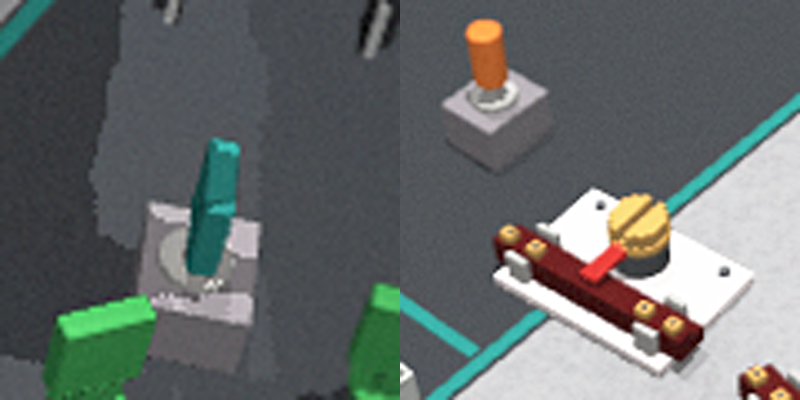

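Key upright in its stand (~(398,255)), gripper clear; nose across and over the bar; driver undisturbed (~(172,148)). Handing in.

```bash
python3 - <<'E'
from workcell import job
print(job.hand_in())
E
```

```text
the job is handed in; nothing more can be done
None
```

The open clamp is locked, the teal key is back upright in its stand and released, and I handed the job in at about 31 s of the 56 s limit.

**What I did:** I took the key from its stand and put its blade in the slot of the right-hand clamp's cam. I then turned it clockwise until it hit the stop. The key moved about 84° in all, and the wrist torque rose from about 0.1 to 0.7 N m at the end. I backed it off about 7° to free it, lifted it out without drag and returned it to the stand.

**Last checks:** The pictures show the nose square across the maroon bar and the key upright in the stand. The gripper is open and about 14 cm above where it held the key. The orange driver still stands in its stand; I never went near it.

**What disagreed:** The two cameras put the cam 2–3 mm apart in x. My first insertion landed on the edge of the slot at up to about 16 N vertical force. I re-centred it from the force reading, about 2–3 mm further +x than the joint camera fit, and it then went in freely.

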